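# Clear the levelling stand and wedge up the ware board

### The arm

A 6-joint arm with a two-finger parallel gripper is mounted at the origin on the work surface. World frame = base frame: x ahead of the robot, y to its left, z up, the work surface at z = 0. Lengths are in m, angles in rad, forces in N, time in s.
With the tool pointing down it reaches from about 0.35 to 0.85 m from the base axis. Payload 8.1 kg.
Tool frame: the origin (TCP) lies midway between the tips of the shut fingers; the grasp point (between the pads) lies 19 mm behind it (robot.grip_point_offset is the distance from the TCP to the grasp point, in m); z points along the fingers, y is the line along which they close (so a half turn about z gives the same grasp; the last joint's range is limited). The gripper opens to 93 mm and grips with 3 to 60 N. Pads are 15 mm wide; open, the fingers measure 128 mm over their backs; the gripper's body (75 mm by 188 mm) begins 65 mm behind the grasp point.
Start: joints at [1.169, 0.13, 1.488, -0, 1.523, -0.085], TCP at [0.187, 0.57, 0.219] pointing down, gripper open.
Joint ranges: [-2.96, 2.96], [-0.89, 2.26], [0.02, 2.5], [-1.34, 4.48], [0, 2.73], [-2.66, 2.66]. Speed limits (rad/s): [2.39, 2.39, 2.79, 3.14, 3.14, 3.14].

### API

Orientations are given as a rotation vector (axis times angle).
In Python, from plant import robot, read_camera, job gives the robot as it stands.
- The arm moves only by the shell command python3 -m inch 'ROWS' [FORCE]. ROWS is JSON, one flat list of numbers, 5 for each row, row after row: the shift along the world's x, y, z in mm, then the turn about the world's z in degrees, then the opening in per cent of the stroke, from 0 (shut) to 100 (fully open). In form: [dx, dy, dz, yaw, hand, dx, dy, dz, yaw, hand, ...]. A call has 1 to 10 rows; each row is the pose to reach, as a shift and turn from the pose commanded when the call began; what a row does not reach only later rows make up. A row lasts 1/12 s, in which the tool goes at most 41.7 mm and 7.16 degrees, less where a joint would pass 70% of its speed; a pose out of reach is approached as far as the arm can. A call with a gripper value outside its range is refused whole. The fingers move at their own pace and stop on an object; FORCE is the grip in N (left out, the last holds). Time passes only in rows, so rows that repeat a pose let the fingers close. It gives the time, the measured TCP pose, the force, the opening and the grip force at its end, in the units of the state.
- robot.read_state(): the state, without advancing time (a new reading comes with each control period).
- read_camera(name): name is "scene" or "top" or "wrist"; returns a dict with "image" (480x640x3 uint8, blue, green, red), "K" (3x3 intrinsics, pixels), "extrinsics" (4x4, takes a point from world to camera coordinates); the wrist camera has in their place "mount" (4x4, takes a point from camera to tool coordinates, whose origin is the TCP and whose axes are the flange's). Camera axes: x right, y down, z forward; pixel columns grow to the right and rows downward; lengths in m; the calibration is good to about 2 mm. A picture is of the moment at which its call begins: read the wrist's pose just before it. There is no depth.
- job.close_job(): hands the job in; it is judged then, once.
The state is a dict: "t": time; "q": joint angles; "dq": joint speeds; "joint_torque": joint torques, N m; "tool_pos": TCP position; "orientation": TCP orientation; "force": force on the tool from outside, world axes, zero at the start; "wrist_torque": the same for the moment, N m; "opening": finger opening in m; "gripper_force": force on a finger pad.
Only numpy, scipy, OpenCV 4.12 (cv2) and the standard library are available. Lean on these libraries where they do the work, as an engineer would, in place of code of your own. Each camera call takes 0.05 s, during which the arm holds its last target. There are 200 camera calls.

### The job

Hold the scraper block and wipe the three porcelain chips off the grey slab onto the table, with the scraper and not the fingers, then set the scraper down on the table. Take the wedge, lay it flat on the slab and push it thin end first under the middle of the ware board's front edge until the board's feet just lift off the slab, by about 4 mm, and finish while still gripping the wedge and holding it there. Do not touch the board or its cups with the gripper, and leave everything else standing where it is.

Things in the scene. Friction and masses are not known exactly. Their poses are not given: they have to be found in the camera images.
- base: fixed grey slab of the levelling stand, 340 x 180 x 15 mm: x = -150 to +190, y = -90 to +90 mm. Origin on the table (slab's underside), straight below the hinged board's front edge, mid-width. x points from the open front apron (x = -150 to 0, where the chips lie and the wedge runs) to the board and its hinge, z up. Top 15 mm above the table.
- board (a joint): tilt in rad of the plywood ware board (165 x 160 x 12 mm, 0.4 to 0.7 kg) about a free hinge at its far end (base x = +165 mm, 30 mm above the table). 0 = its two rubber feet stand on the slab; grows as the front edge rises, 0.006 rad per 1 mm of lift. It falls back when nothing holds it up.
- board_edge (a point): underside of the board's rounded front edge (radius 6 mm), mid-width. At rest 9 mm above the slab's top (24 mm above the table). The two feet are at base y = -70 and +70 mm, 18 mm wide, about 10 to 30 mm behind the edge, leaving a 120 mm gap between them.
- ware0_c (a point): centre of one upturned white porcelain cup standing loose on the board, 68 mm wide, 55 mm tall, 90 mm behind the front edge.
- ware1_c (a point): the other such cup on the board, likewise.
- wedge_grip (a point): centre of the wooden wedge's tail block (34 mm along x, 30 along y, 50 tall; 25 mm above the underside); grip across the 30 mm. x points to the thin end. The 30 mm wide slope falls evenly (1 in 6) from 19 mm high at x = +17 to 3 mm high at the tip, x = +113 mm. Touches the board when this point is about 77 mm before its edge, then lifts 1 mm per 6 mm of travel. 120 g.
- scraper_grip (a point): grip of the wooden scraper block, an upside-down T standing on its foot: foot 110 mm long (x), 24 thick (y), 22 high; grip above it 56 mm long, 24 thick, up to 64 mm above the underside. This point is 42 mm above the underside, mid-length; hold it across the 24 mm thickness. 130 g.
- chip0_c (a point): centre of porcelain chip 0, loose, 17 x 14 mm, 10 mm high, at first lying on the apron of the slab.
- chip1_c (a point): centre of porcelain chip 1, loose, 17 x 14 mm, 10 mm high, at first lying on the apron of the slab.
- chip2_c (a point): centre of porcelain chip 2, loose, 17 x 14 mm, 10 mm high, at first lying on the apron of the slab.
- teacup: open white porcelain cup, 72 mm wide, 55 mm tall, standing beside the board. Loose bystander; origin at the centre of its underside.
- stack: stack of nested upturned cups, 76 mm wide, 96 mm tall, standing beside the board on the other side. Loose bystander; origin at the centre of its underside.
- bottle: green glass bottle, 64 mm wide, 190 mm tall. Loose bystander; origin at the centre of its underside.
- dish: white bowl, 100 mm wide, 42 mm tall. Loose bystander; origin at the centre of its underside.
- brush: painting brush, 180 mm long, lying on the left of the table. Loose bystander; origin on its underside.
- jar: white jar, 68 mm wide, 85 mm tall. Loose bystander; origin at the centre of its underside.

How it is judged:
By the outcome, as a careful person would: the job done as asked, in the order asked, and still so for the second after the job is handed in, while the arm keeps its last pose, push and grip.
It also fails if it takes over 72 s, if anything falls off the work surface, if the arm or the gripper's body presses on something with over 40 N, if the wrist force passes 120 N, or if a joint passes its speed limit or range.

## Working session

There is one attempt and no reset: what is moved stays moved. The work goes in short steps, Python scripts to look and compute and a shell command to move; the robot and the scene stay as the last step left them, time stands still between calls to the robot, and variables do not carry over. Pictures are saved under pics/ and viewed, at most 10 in all, crops included, and the job is handed in when it is done.

```bash
ls; mkdir -p pics; python3 - <<'E'
from plant import robot, read_camera, job
import cv2, numpy as np, pickle
s=robot.read_state(); print({k:np.round(v,3) for k,v in s.items()}, robot.grip_point_offset)
for n in ("top","scene"):
    c=read_camera(n); pickle.dump(c,open(n+'.pkl','wb')); cv2.imwrite(f'pics/{n}0.png',c['image']); print(n,c['K'],c['extrinsics'])
E
```

```text
pics
{'t': np.float64(0.0), 'q': array([ 1.169,  0.131,  1.489,  0.   ,  1.523, -0.085]), 'dq': array([-0.   , -0.001,  0.001,  0.001,  0.001,  0.001]), 'joint_torque': array([ 2.0000e-03, -5.5985e+01, -4.9176e+01,  7.7000e-02,  3.5000e-02,
       -0.0000e+00]), 'tool_pos': array([0.187, 0.57 , 0.218]), 'orientation': array([-4.950e-01, -3.102e+00,  3.000e-03]), 'force': array([ 0.791, -0.184,  0.621]), 'wrist_torque': array([-0.046, -0.019, -0.023]), 'gripper_force': np.float64(0.0), 'opening': np.float64(0.093)} 0.0188
top [[599.85972828   0.         320.91463042]
 [  0.         599.85972828 244.27024458]
 [  0.           0.           1.        ]] [[-0.01749687 -0.99980109 -0.00957245 -0.00573965]
 [-0.98079954  0.01902261 -0.19408864  0.59347966]
 [ 0.19423213  0.00599271 -0.98093729  1.45098362]
 [ 0.          0.          0.          1.        ]]
scene [[461.12247263   0.         324.62594707]
 [  0.         461.12247263 238.87829628]
 [  0.           0.           1.        ]] [[ 0.04864874  0.99853447 -0.02371104 -0.01433438]
 [ 0.66514527 -0.05009737 -0.74503156 -0.33254171]
 [-0.74512756  0.02047356 -0.66660765  1.70097401]
 [ 0.          0.          0.          1.        ]]
```

View pics/top0.png

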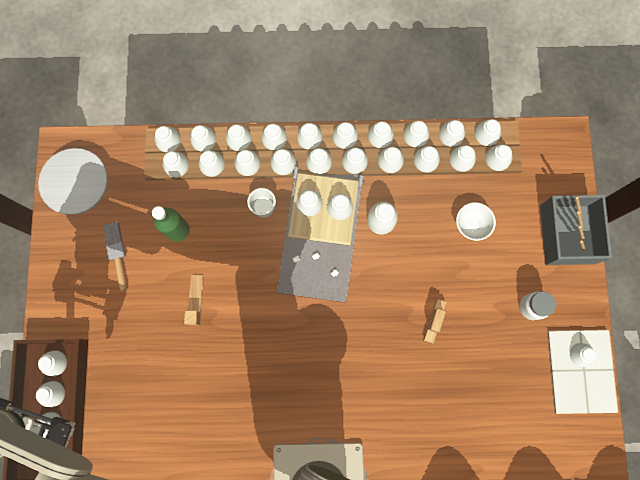

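View pics/scene0.png

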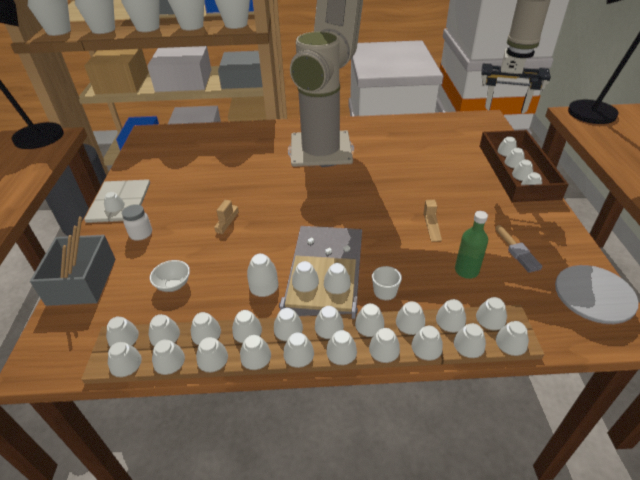

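The top view shows the slab (front corners about (277,292) and (347,301)), and chips at (296,259), (316,256) and (335,272). The wedge is on the left at (195,300), with its tip away from the robot, and the scraper is on the right at (435,320). Next I'll measure these from zoomed crops.

```bash
cat > h.py <<'E'
import numpy as np, cv2, pickle
def ray(c,u,v):
    E=c['extrinsics']; R=E[:3,:3]; t=E[:3,3]
    return -R.T@t, R.T@np.linalg.inv(c['K'])@np.array([u,v,1.])
def onplane(c,u,v,z):
    o,d=ray(c,u,v); return o+d*(z-o[2])/d[2]
def proj(c,P):
    p=c['K']@(c['extrinsics'][:3,:3]@np.asarray(P)+c['extrinsics'][:3,3]); return p[:2]/p[2]
E
python3 - <<'E'
from h import *
c=pickle.load(open('top.pkl','rb')); im=c['image']
def crop(x,y,w,h,s): return cv2.resize(im[y:y+h,x:x+w],None,fx=s,fy=s,interpolation=cv2.INTER_CUBIC)
m=np.zeros((600,800,3),np.uint8)
m[:600,:400]=crop(270,165,100,150,4)
m[:300,400:]=crop(165,260,80,60,5)
m[300:,400:]=crop(395,285,80,60,5)
cv2.imwrite('pics/m.png',m)
# apron gray mask
hsv=cv2.cvtColor(im,cv2.COLOR_BGR2HSV)
g=((hsv[...,1]<40)&(hsv[...,2]>60)&(hsv[...,2]<190)).astype(np.uint8); r=np.zeros_like(g); r[165:310,265:375]=1
g=cv2.morphologyEx(g*r,cv2.MORPH_CLOSE,np.ones((5,5)))
cs=max(cv2.findContours(g,0,2)[0],key=cv2.contourArea); print(cv2.boxPoints(cv2.minAreaRect(cs)), cv2.approxPolyDP(cs,4,True)[:,0].tolist())
w=((hsv[...,1]<40)&(hsv[...,2]>200)).astype(np.uint8)*r; w[:245]=0
for k in cv2.connectedComponentsWithStats(w)[3][1:]:
    print('chip',k,np.round(onplane(c,*k,.022),4))
E
```

```text
[[274.11264 291.63422]
 [292.76212 164.81796]
 [363.98648 175.29214]
 [345.337   302.1084 ]] [[294, 165], [277, 291], [345, 301], [362, 175], [324, 175], [359, 180], [357, 201], [348, 198], [355, 208], [350, 245], [289, 238], [291, 206], [297, 207], [300, 194], [311, 190], [321, 203], [312, 190], [294, 194]]
chip [315.66666667 256.02777778] [ 0.5699 -0.0024  0.022 ]
chip [296.2  258.75] [0.5638 0.0476 0.022 ]
chip [334.51282051 272.8974359 ] [ 0.5253 -0.0499  0.022 ]
```

View pics/m.png

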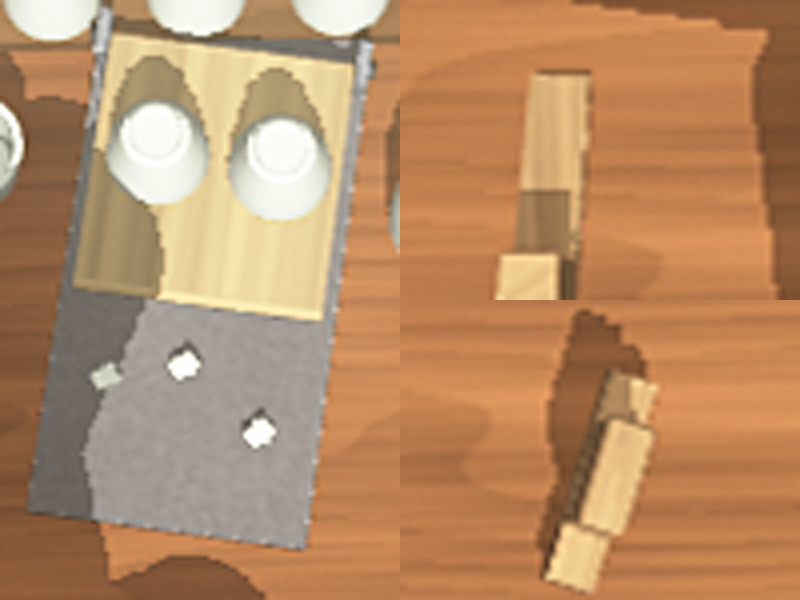

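The zoom shows the slab's front corners at px (277,293) and (346.5,302.3), and the board's front corners at (288,237.3) and (350.7,245.3). It also gives the scraper's grip top at about (438.4,320.4) and the wedge's tip edge at (192–203.4, 274.4).

```bash
python3 - <<'E'
from h import *
c=pickle.load(open('top.pkl','rb'))
P=lambda u,v,z:onplane(c,u,v,z)
fl=P(277,293,.015);fr=P(346.5,302.3,.015);bl=P(288,237.3,.036);br=P(350.7,245.3,.036)
d=(fl-fr)[:2];yawf=np.arctan2(d[1],d[0])-np.pi/2
e=((bl+br)-(fl+fr))[:2]/2;yaw2=np.arctan2(e[1],e[0])
print('front',fl,fr,np.linalg.norm(d),np.degrees(yawf)); print('board',bl,br,np.linalg.norm(e),np.degrees(yaw2))
db=(bl-br)[:2];print('board yaw',np.degrees(np.arctan2(db[1],db[0]))-90)
q=lambda x,y,ox,oy:(ox+(x-400)/5, oy)
S=[P(395+(x-400)/5,285+(y-300)/5,.064) for x,y in [(610,420),(655,432),(625,535),(578,522)]]
print('scr',np.mean(S,0)); l=(S[0]+S[1]-S[2]-S[3])/2; print(np.linalg.norm(l),np.degrees(np.arctan2(l[1],l[0])))
t=(P(192,274.4,.003)+P(203.4,274.4,.003))/2
g=(P(185,310.6,.05)+P(196.6,310.6,.05))/2
l=(t-g)[:2];print('wedge tip',t,'tailfront',g,np.linalg.norm(l),np.degrees(np.arctan2(l[1],l[0])),'grip',g[:2]-l/np.linalg.norm(l)*.017)
hsv=cv2.cvtColor(c['image'],cv2.COLOR_BGR2HSV)
yaw=yaw2
for n,p in dict(chip0=(315.7,256),chip1=(296.2,258.7),chip2=(334.5,272.9)).items():
    w=P(*p,.022)[:2]-((fl+fr)/2)[:2]; a=yawf; R=np.array([[np.cos(a),np.sin(a)],[-np.sin(a),np.cos(a)]]); print(n,R@w*1000-[150,0])
for n,p,z in (('teacup',(261,197),.05),('stack',(382,212),.08),('dish',(476,221),.04)): print(n,P(*p,z))
E
```

```text
front [0.47733813 0.09776129 0.015     ] [ 0.4503578  -0.07874972  0.015     ] 0.1785611185437048 -8.690594763536438
board [0.61747868 0.06740681 0.036     ] [ 0.59350165 -0.09247703  0.036     ] 0.14334683693627237 -8.844841532155414
board yaw -8.528823607036216
scr [ 0.39719421 -0.30002471  0.064     ]
0.05254648475460458 -19.864085093464112
wedge tip [0.53087031 0.30399479 0.003     ] tailfront [0.43344208 0.30901539 0.05      ] 0.09755750222870477 -2.949915188728246 grip [0.4164646  0.30989026]
chip0 [-43.25696435   4.13481719]
chip1 [-56.83769867  52.78628684]
chip2 [-80.31758214 -49.37081345]
teacup [0.72179486 0.13529031 0.05      ]
stack [ 0.6682928  -0.17111272  0.08      ]
dish [ 0.64987398 -0.41455484  0.04      ]
```

Slab frame: origin about (0.612, -0.013), yaw -8.7°. The scraper is at (0.397, -0.300) with its long axis at -20°. I'll move above the scraper via a waypoint.

```bash
python3 -m inch '[20,-20,0,0,100, 50,-55,0,0,100, 250,-270,0,0,100, 250,-270,0,0,100, 250,-270,0,0,100, 250,-270,0,0,100, 250,-270,0,0,100, 250,-270,0,0,100, 250,-270,0,0,100, 250,-270,0,0,100]'
python3 -m inch '[-10,-100,0,0,100, -20,-300,0,0,100, -20,-300,0,0,100, -20,-300,0,0,100, -20,-300,0,0,100, -20,-300,0,0,100, -20,-300,0,0,100, -20,-300,0,0,100, -20,-300,0,0,100, -20,-300,0,0,100]'
python3 -m inch '[-20,-300,0,0,100, -20,-300,0,0,100, -20,-300,0,0,100, -20,-300,0,0,100, -20,-300,0,0,100, -20,-300,0,0,100, -20,-300,0,0,100, -20,-300,-18,0,100, -20,-300,-18,-2,100, -20,-300,-18,-2,100]'
```

```text
t: 0.93
tool_pos: [0.4403, 0.2953, 0.2183]
orientation: [0.503, 3.1, -0.003]
force: [-0.8, -0.8, 0.9]
opening: 0.0929
gripper_force: 0.0
t: 1.77
tool_pos: [0.4168, 0.0004, 0.2185]
orientation: [-0.499, -3.101, -0.001]
force: [1.1, -0.2, 0.1]
opening: 0.0932
gripper_force: 0.0
t: 2.6
tool_pos: [0.3974, -0.2985, 0.1989]
orientation: [-0.551, -3.09, -0.004]
force: [-0.2, 0.9, 0.3]
opening: 0.093
gripper_force: 0.0
```

```bash
cat >> h.py <<'E'
def wrist():
    from plant import robot, read_camera
    from scipy.spatial.transform import Rotation as Ro
    s=robot.read_state(); c=read_camera('wrist'); T=np.eye(4)
    T[:3,:3]=Ro.from_rotvec(s['orientation']).as_matrix(); T[:3,3]=s['tool_pos']
    c['extrinsics']=np.linalg.inv(T@c['mount']); c['state']=s; return c
E
python3 - <<'E'
from h import *
c=wrist(); pickle.dump(c,open('w1.pkl','wb')); cv2.imwrite('pics/w1.png',c['image'])
E
```

```text
(no output)
```

View pics/w1.png

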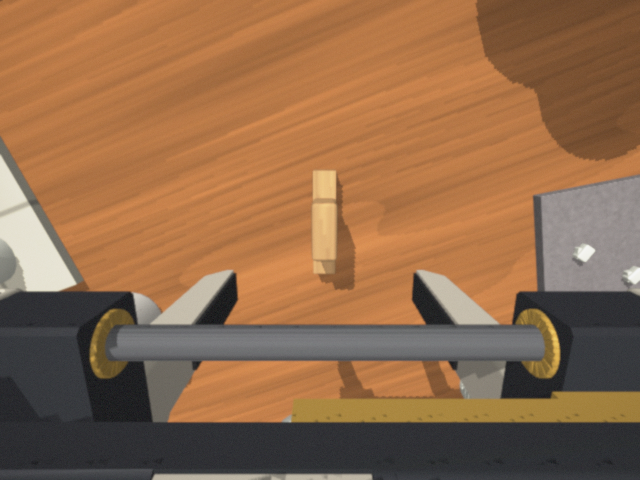

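The wrist view shows the scraper upright and aligned with the tool. The grip top centre is at about px (324.5,231), and the foot ends are at rows 170 and 274.

```bash
python3 - <<'E'
from h import *
c=pickle.load(open('w1.pkl','rb'))
print(c['state']['tool_pos'],onplane(c,324.5,231.5,.064),onplane(c,324.5,170,.022),onplane(c,324.5,274,.0))
a,b=onplane(c,324.8,201,.064),onplane(c,324.5,262,.064); d=a-b; print(np.linalg.norm(d),np.degrees(np.arctan2(d[1],d[0])))
E
```

```text
[ 0.39738423 -0.29845483  0.19890314] [ 0.39955409 -0.2994565   0.064     ] [ 0.34939683 -0.2809838   0.022     ] [ 0.46093038 -0.32181397  0.        ]
0.057681280828699215 159.60393938305745
```

```bash
python3 -m inch '[2,-1,-30,0,100, 2,-1,-65,0,100, 2,-1,-100,0,100, 2,-1,-130,0,100, 2,-1,-155,0,100, 2,-1,-166,0,100, 2,-1,-171,0,100, 2,-1,-171,0,100, 2,-1,-171,0,40, 2,-1,-171,0,0]' 30
python3 -m inch '[0,0,0,0,0, 0,0,0,0,0, 0,0,0,0,0, 0,0,0,0,0, 0,0,0,0,0]' 30
```

```text
t: 3.48
tool_pos: [0.4004, -0.3018, 0.0318]
orientation: [0.548, 3.09, -0.003]
force: [0.6, -0.4, 0.2]
opening: 0.0837
gripper_force: 0.0
t: 3.9
tool_pos: [0.3989, -0.301, 0.0298]
orientation: [0.55, 3.093, -0.0]
force: [-0.2, 0.0, 0.9]
opening: 0.0509
gripper_force: 0.0
```

```bash
python3 -m inch '[0,0,0,0,0, 0,0,0,0,0, 0,0,0,0,0, 0,0,0,0,0, 0,0,0,0,0, 0,0,0,0,0, 0,0,0,0,0]' 30
python3 -m inch '[0,0,10,0,0, 0,0,30,0,0, 0,0,60,0,0, 0,0,80,0,0, 0,0,80,0,0]' 30
```

```text
t: 4.48
tool_pos: [0.3989, -0.3008, 0.0296]
orientation: [-0.55, -3.093, -0.0]
force: [1.1, 0.3, 0.3]
opening: 0.0237
gripper_force: 30.0
t: 4.9
tool_pos: [0.4014, -0.3032, 0.1154]
orientation: [0.548, 3.086, -0.007]
force: [0.2, 0.3, -0.1]
opening: 0.0237
gripper_force: 30.0
```

```bash
python3 -m inch '[15,20,0,3,0, 40,60,0,11.5,0, 140,219,0,11.5,0, 140,219,0,11.5,0, 140,219,0,11.5,0, 140,219,0,11.5,0, 140,219,0,11.5,0, 140,219,0,11.5,0, 140,219,0,11.5,0, 140,219,0,11.5,0]'
python3 -m inch '[0,0,0,0,0, 0,0,0,0,0, 0,0,0,0,0]'
python3 - <<'E'
from h import *
c=wrist(); pickle.dump(c,open('w2.pkl','wb')); cv2.imwrite('pics/w2.png',c['image'])
E
```

```text
t: 5.73
tool_pos: [0.5382, -0.0819, 0.1089]
orientation: [-0.236, -3.131, 0.0]
force: [-0.8, -0.8, -1.9]
opening: 0.0238
gripper_force: 30.0
t: 5.98
tool_pos: [0.5384, -0.0829, 0.1096]
orientation: [-0.24, -3.132, 0.0]
force: [0.1, -0.4, -1.0]
opening: 0.0242
gripper_force: 30.0
```

View pics/w2.png

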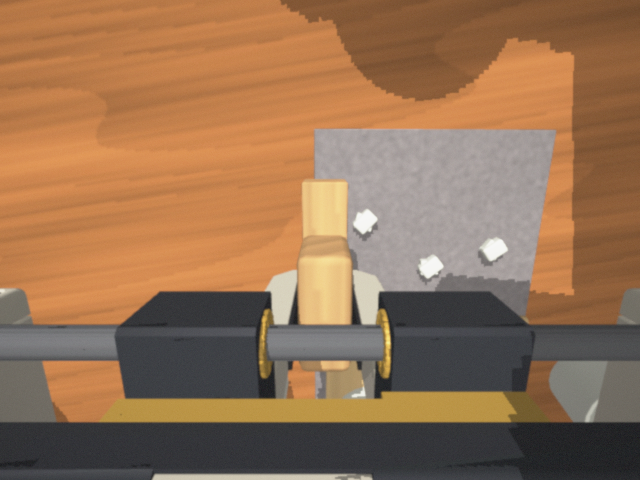

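The wrist view shows the scraper held straight and parallel to the slab's side. The slab's front corners are at (315,129) and (554,130), and the chips at (365,222), (431,267) and (493,250).

```bash
python3 - <<'E'
from h import *
c=pickle.load(open('w2.pkl','rb')); P=lambda u,v,z:onplane(c,u,v,z)[:2]
a,b=P(315,129,.015),P(554,130,.015); d=b-a; y=np.arctan2(d[1],d[0])-np.pi/2
e=np.array([np.cos(y),np.sin(y)]);n=np.array([-e[1],e[0]]); O=(a+b)/2+.15*e
print(np.linalg.norm(d),np.degrees(y),'O',O)
for p in ((365,222),(431,267),(493,250)): w=P(*p,.021)-O; print(w@e,w@n)
w=c['state']['tool_pos'][:2]-O; print('tcp',w@e,w@n)
w=P(325,179,.1096-.0296+.022)-O;print('foot front end',w@e,w@n)
E
```

```text
0.17661990510661096 -8.90500707031968 O [ 0.61539456 -0.01360228]
-0.08132541449794084 -0.04970954996683321
-0.04481571899085822 0.004366178260517064
-0.05919448571830689 0.05212351247096434
tcp -0.06529840411070677 -0.08033868609722938
foot front end -0.12035091889054018 -0.08089117016797388
```

```bash
python3 -m inch '[0,0,-20,0,0, 0,0,-45,0,0, 0,0,-58,0,0, 0,0,-63.5,0,0, 0,0,-63.5,0,0, 0,0,-63.5,0,0]'
python3 -m inch '[1,6,0,0,0, 3,20,0,0,0, 5,35,0,0,0, 8,50,0,0,0, 10,65,0,0,0, 12,80,0,0,0, 15,95,0,0,0, 17,110,0,0,0, 19,125,0,0,0, 22,140,0,0,0]'
python3 -m inch '[2,12,0,0,0, 4,24,0,0,0, 6,36,0,0,0, 8,48,0,0,0, 8,52,0,0,0, 8,52,0,0,0, 8,52,0,0,0]'
python3 - <<'E'
from h import *
from plant import read_camera
c=read_camera('top'); pickle.dump(c,open('top2.pkl','wb')); cv2.imwrite('pics/t2.png',cv2.resize(c['image'][160:310,230:430],None,fx=4,fy=4))
E
```

```text
t: 6.53
tool_pos: [0.5389, -0.0821, 0.0464]
orientation: [-0.238, -3.132, -0.0]
force: [0.7, 0.5, -1.2]
opening: 0.0239
gripper_force: 30.0
t: 7.37
tool_pos: [0.5613, 0.0593, 0.0468]
orientation: [0.237, 3.132, 0.0]
force: [-0.2, -0.4, -0.9]
opening: 0.0238
gripper_force: 30.0
t: 7.95
tool_pos: [0.5688, 0.1102, 0.046]
orientation: [-0.236, -3.132, 0.001]
force: [-0.3, 0.7, -1.7]
opening: 0.0241
gripper_force: 30.0
```

View pics/t2.png

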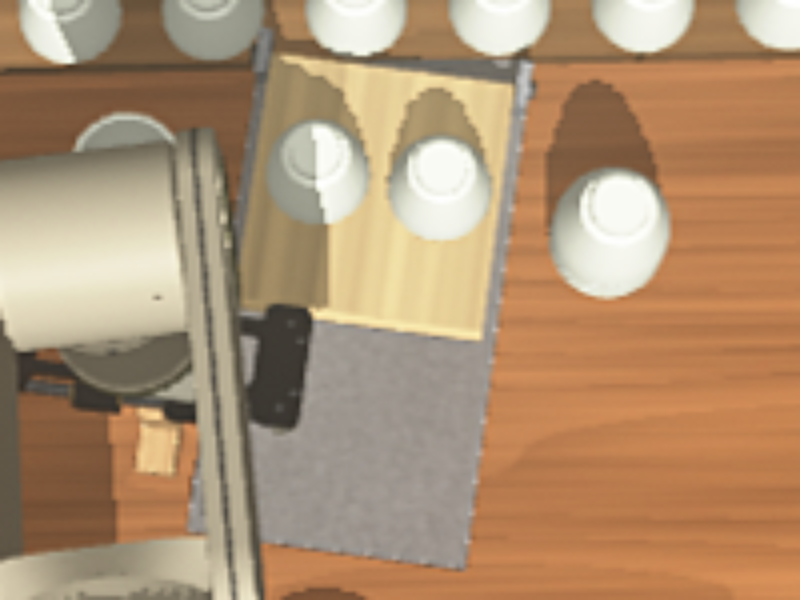

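The slab's right part is clear, and the arm hides the left edge. I'll lift away, set the scraper down at about (0.40, 0.18), then look again.

```bash
python3 -m inch '[0,0,15,0,0, 0,0,40,0,0, -30,12,40,0,0, -60,25,40,0,0, -168,70,40,0,0, -168,70,40,0,0, -168,70,40,0,0, -168,70,40,0,0, -168,70,40,0,0, -168,70,40,0,0]'
python3 -m inch '[0,0,-20,0,0, 0,0,-40,0,0, 0,0,-50,0,0, 0,0,-54,0,0, 0,0,-56.5,0,0, 0,0,-56.5,0,0, 0,0,-56.5,0,0]'
```

```text
t: 8.83
tool_pos: [0.4017, 0.1799, 0.0867]
orientation: [0.237, 3.131, 0.0]
force: [-0.2, 0.2, -0.6]
opening: 0.024
gripper_force: 30.0
t: 9.42
tool_pos: [0.4019, 0.1802, 0.0304]
orientation: [0.237, 3.131, 0.001]
force: [-0.2, -0.2, -0.6]
opening: 0.024
gripper_force: 30.0
```

```bash
python3 -m inch '[0,0,0,0,60, 0,0,0,0,60, 0,0,0,0,60, 0,0,0,0,60, 0,0,0,0,60, 0,0,25,0,60, 0,0,65,0,80, 0,0,100,0,100, 0,0,140,0,100, 0,0,170,0,100]'
python3 -m inch '[5,30,0,3,100, 15,80,0,6,100, 15,130,0,6,100, 15,130,0,6,100, 15,130,0,6,100, 15,130,0,6,100, 15,130,0,6,100, 15,130,0,6,100]'
python3 - <<'E'
from h import *
from plant import read_camera
c=wrist(); pickle.dump(c,open('w3.pkl','wb'))
t=read_camera('top'); pickle.dump(t,open('top3.pkl','wb'))
m=np.zeros((600,800,3),np.uint8); m[:,:400]=cv2.resize(t['image'][165:315,215:315+0],None,fx=4,fy=4)
m[:300,400:]=cv2.resize(c['image'],(400,300)); m[300:,400:]=cv2.resize(t['image'][165:315,230:430],(400,300))
cv2.imwrite('pics/m3.png',m); print(c['state']['tool_pos'],c['state']['orientation'])
E
```

```text
t: 10.25
tool_pos: [0.4013, 0.1803, 0.2031]
orientation: [0.237, 3.13, 0.002]
force: [0.5, -0.3, 0.7]
opening: 0.0779
gripper_force: 0.0
t: 10.92
tool_pos: [0.4159, 0.3091, 0.1996]
orientation: [-0.074, -3.141, 0.001]
force: [-0.4, -0.3, -0.3]
opening: 0.0932
gripper_force: 0.0
[0.41594446 0.30910183 0.19957037] [-7.41179105e-02 -3.14062923e+00  7.25053558e-04]
```

View pics/m3.png

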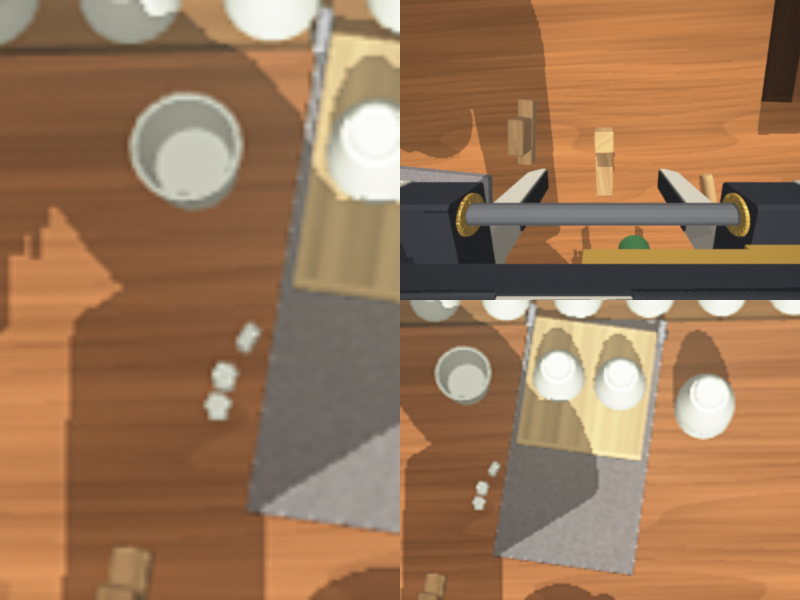

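All three chips lie on the table left of the slab (crop (248,337), (224,376), (218,405)). The scraper stands free, and the wedge is between the fingers in the wrist view.

```bash
python3 - <<'E'
from h import *
c=pickle.load(open('w3.pkl','rb')); im=c['image']; P=lambda u,v,z:onplane(c,u,v,z)
h=cv2.cvtColor(im[190:325,300:355],cv2.COLOR_BGR2HSV)
for y in range(0,135,5):
    print(y+190,h[y,::3,1].tolist())
E
```

```text
190 [157, 156, 155, 155, 155, 152, 156, 158, 156, 159, 153, 156, 158, 156, 158, 162, 155, 153, 158]
195 [156, 154, 156, 157, 154, 155, 153, 154, 154, 155, 156, 154, 157, 158, 156, 152, 160, 160, 156]
200 [156, 156, 155, 155, 156, 154, 158, 156, 157, 153, 162, 155, 157, 157, 157, 158, 151, 160, 156]
205 [156, 153, 152, 153, 139, 117, 120, 117, 119, 117, 119, 122, 118, 126, 159, 151, 157, 155, 155]
210 [151, 156, 157, 154, 120, 118, 119, 121, 120, 117, 118, 119, 118, 118, 156, 158, 154, 155, 155]
215 [157, 152, 157, 150, 114, 111, 113, 110, 110, 109, 112, 110, 108, 107, 147, 158, 157, 157, 155]
220 [154, 154, 154, 152, 113, 110, 109, 111, 110, 108, 107, 109, 110, 113, 144, 152, 155, 156, 157]
225 [154, 156, 153, 154, 114, 113, 110, 106, 106, 109, 112, 111, 109, 108, 144, 155, 156, 155, 160]
230 [153, 154, 160, 155, 115, 108, 109, 110, 112, 111, 109, 109, 106, 106, 146, 151, 155, 156, 158]
235 [158, 155, 156, 154, 117, 111, 112, 110, 107, 105, 106, 109, 105, 106, 145, 158, 156, 157, 157]
240 [156, 156, 156, 162, 119, 107, 108, 107, 106, 107, 109, 105, 106, 109, 146, 157, 158, 160, 155]

[... 899 characters left out ...]

290 [155, 156, 154, 157, 157, 117, 116, 113, 116, 117, 115, 118, 118, 121, 154, 154, 154, 159, 158]
295 [156, 159, 157, 158, 157, 120, 116, 111, 115, 117, 117, 119, 121, 124, 156, 155, 155, 159, 156]
300 [155, 158, 157, 157, 155, 121, 116, 115, 111, 113, 115, 116, 117, 123, 155, 153, 152, 155, 157]
305 [159, 159, 154, 158, 157, 119, 117, 114, 111, 116, 118, 118, 119, 123, 156, 155, 154, 160, 154]
310 [157, 158, 157, 159, 159, 120, 115, 114, 112, 114, 117, 116, 118, 123, 158, 157, 158, 156, 157]
315 [157, 158, 157, 153, 158, 154, 153, 155, 156, 154, 159, 157, 156, 156, 156, 157, 152, 154, 158]
320 [155, 156, 155, 158, 154, 153, 155, 155, 157, 159, 157, 155, 157, 156, 157, 158, 153, 156, 158]
```

```bash
python3 - <<'E'
from h import *
c=pickle.load(open('w3.pkl','rb')); P=lambda u,v,z:onplane(c,u,v,z)[:2]*1000
g=(P(326.5,212,.05)+P(326.5,244,.05))/2; t=P(327.5,313,.002); back=P(326.5,204,0.0)
d=t-g; print(g,t,back,np.linalg.norm(d),np.degrees(np.arctan2(d[1],d[0])),c['state']['tool_pos'])
from scipy.spatial.transform import Rotation as R
m=R.from_rotvec(c['state']['orientation']).as_matrix(); print(np.degrees(np.arctan2(m[1,1],m[0,1]))-90)
# slab/board from top3
E
```

```text
[418.74372848 310.1409922 ] [532.71030977 306.51052002] [402.93923028 311.08793381] 114.02439203156253 -1.824573594945758 [0.41594446 0.30910183 0.19957037]
-2.7038235966211914
```

```bash
python3 -m inch '[2,1,-30,0,100, 2,1,-65,0,100, 2,1,-100,0,100, 2,1,-135,0,100, 2,1,-160,0,100, 2,1,-178,0,100, 2,1,-188,0,100, 2,1,-188,0,100, 2,1,-188,0,50, 2,1,-188,0,0]' 40
python3 -m inch '[0,0,0,0,0, 0,0,0,0,0, 0,0,0,0,0, 0,0,0,0,0, 0,0,0,0,0, 0,0,0,0,0, 0,0,0,0,0, 0,0,0,0,0, 0,0,0,0,0, 0,0,0,0,0]' 40
python3 -m inch '[0,0,10,0,0, 0,0,30,0,0, 0,0,60,0,0, 0,0,80,0,0, 0,0,80,0,0]' 40
```

```text
t: 11.85
tool_pos: [0.4192, 0.3117, 0.0134]
orientation: [0.073, 3.138, 0.002]
force: [0.2, 0.3, -0.7]
opening: 0.0841
gripper_force: 0.0
t: 12.68
tool_pos: [0.4179, 0.3111, 0.0116]
orientation: [-0.073, -3.141, 0.0]
force: [-0.8, -0.1, 0.2]
opening: 0.0295
gripper_force: 40.0
t: 13.1
tool_pos: [0.4208, 0.313, 0.0974]
orientation: [0.072, 3.134, 0.007]
force: [0.2, 0.2, -0.9]
opening: 0.0299
gripper_force: 40.0
```

```bash
python3 -m inch '[5,-15,10,0,0, 15,-40,20,-3,0, 63,-304,20,-6.2,0, 63,-304,20,-6.2,0, 63,-304,20,-6.2,0, 63,-304,20,-6.2,0, 63,-304,20,-6.2,0, 63,-304,20,-6.2,0, 63,-304,20,-6.2,0, 63,-304,20,-6.2,0]'
python3 -m inch '[0,0,0,0,0, 0,0,-10,0,0, 0,0,-40,0,0, 0,0,-65,0,0, 0,0,-65,0,0, 0,0,-65,0,0]'
python3 - <<'E'
from h import *
from plant import read_camera
c=wrist(); pickle.dump(c,open('w4.pkl','wb')); print(c['state']['tool_pos'],c['state']['orientation'])
s=read_camera('scene'); t=read_camera('top'); pickle.dump((s,t),open('st4.pkl','wb'))
m=np.zeros((600,800,3),np.uint8); m[:300,:400]=cv2.resize(c['image'],(400,300)); m[300:,:400]=cv2.resize(t['image'][200:320,260:420],(400,300))
m[:,400:]=cv2.resize(s['image'][215:335,285:365],(400,600))
cv2.imwrite('pics/m4.png',m)
E
```

```text
t: 13.93
tool_pos: [0.4809, 0.0033, 0.111]
orientation: [-0.249, -3.131, 0.002]
force: [-0.5, 0.4, -2.8]
opening: 0.0296
gripper_force: 40.0
t: 14.43
tool_pos: [0.4785, 0.0086, 0.0446]
orientation: [-0.239, -3.127, -0.0]
force: [-0.5, 0.3, -1.5]
opening: 0.0297
gripper_force: 40.0
[0.47854031 0.00862499 0.04462972] [-2.39046997e-01 -3.12741095e+00 -3.69185104e-04]
```

View pics/m4.png

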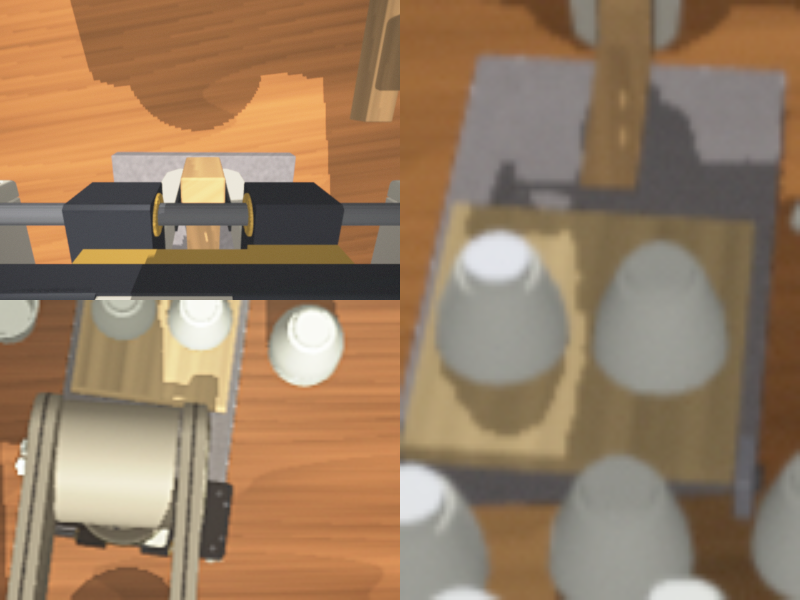

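The wedge is held level and straight ahead. Its tip edge is at scene px (321.6,252.2)–(332,252.6), and the board's front corners are at (296,255.6) and (355.4,259). Now I'll work out the tip position relative to the board edge.

```bash
python3 - <<'E'
from h import *
s,t=pickle.load(open('st4.pkl','rb')); P=lambda u,v,z:onplane(s,u,v,z)[:2]*1000
bl,br=P(296,255.6,.036),P(355.4,259,.036); d=br-bl; print(bl,br,np.linalg.norm(d),np.degrees(np.arctan2(d[1],d[0]))-90)
a,b=P(321.6,252.2,.036),P(332,252.6,.036); d=b-a; print(a,b,np.linalg.norm(d),np.degrees(np.arctan2(d[1],d[0]))-90)
y=np.radians(-8.8); e=np.array([np.cos(y),np.sin(y)]); n=np.array([-e[1],e[0]]); m=(bl+br)/2
f=(P(300.6,226,.015)+P(361.6,229.4,.015))/2
for w in ((a+b)/2-m,(a+b)/2-f,np.array([478.5,8.6])-[614.5,-13.4],np.array([478.5,8.6])-m): print(w@e,w@n)
E
```

```text
[600.40621809 -90.37055421] [624.79794252  65.82574868] 158.08934580772973 -8.87566466081769
[592.28742295 -21.76350357] [595.8891458    5.92630804] 27.92307422580077 -7.411078043268176
-18.961929086072164 1.4702051128732454
126.81711331276301 1.336519564282149
-137.76474827498 0.934950657194981
-135.71666375989486 0.11098189845889411
```

```bash
python3 -m inch '[0,0,-6,0,0, 0,0,-12,0,0, 0,0,-16,0,0, 0,0,-18,0,0, 0,0,-19,0,0, 0,0,-19.5,0,0, 0,0,-20,0,0, 0,0,-20,0,0, 0,0,-20,0,0]'
python3 - <<'E'
from plant import robot; s=robot.read_state(); print(s['force'],s['wrist_torque'],s['tool_pos'])
E
```

```text
t: 15.33
tool_pos: [0.481, 0.0071, 0.0268]
orientation: [0.243, 3.132, -0.0]
force: [0.8, -0.4, -2.0]
opening: 0.0299
gripper_force: 40.0
[ 0.84860239 -0.44698647 -2.01076808] [-0.0128372   0.02503531  0.0380946 ] [0.48102051 0.00710669 0.02677355]
```

```bash
python3 -m inch '[4,-0.6,-0.4,0,0, 11,-1.7,-0.4,0,0, 18,-2.8,-0.4,0,0, 25,-3.9,-0.4,0,0, 32,-5,-0.4,0,0, 39,-6,-0.4,0,0, 45,-7,-0.4,0,0, 50,-7.7,-0.4,0,0, 50,-7.7,-0.4,0,0, 50,-7.7,-0.4,0,0]'
python3 -m inch '[1,-0.15,0,0,0, 2,-0.3,0,0,0, 3,-0.45,0,0,0, 3,-0.45,0,0,0]'
python3 -m inch '[1,-0.15,0,0,0, 2,-0.3,0,0,0, 3,-0.45,0,0,0, 3,-0.45,0,0,0]'
python3 -m inch '[1,-0.15,0,0,0, 2,-0.3,0,0,0, 3,-0.45,0,0,0, 3,-0.45,0,0,0]'
python3 -m inch '[1,-0.15,0,0,0, 2,-0.3,0,0,0, 3,-0.45,0,0,0, 3,-0.45,0,0,0]'
```

```text
t: 16.17
tool_pos: [0.5323, -0.0008, 0.0266]
orientation: [0.242, 3.13, -0.0]
force: [0.9, 0.1, -0.1]
opening: 0.0297
gripper_force: 40.0
t: 16.5
tool_pos: [0.5334, -0.0009, 0.0266]
orientation: [-0.242, -3.131, -0.0]
force: [-4.9, 0.0, 6.9]
opening: 0.0298
gripper_force: 40.0
t: 16.83
tool_pos: [0.5364, -0.0013, 0.0266]
orientation: [-0.242, -3.131, -0.0]
force: [-4.8, 1.2, 7.8]
opening: 0.0294
gripper_force: 40.0
t: 17.17
tool_pos: [0.5378, -0.0015, 0.0265]
orientation: [-0.241, -3.128, -0.0]
force: [-14.3, 1.7, 16.3]
opening: 0.0298
gripper_force: 40.0
t: 17.5
tool_pos: [0.5402, -0.0017, 0.0265]
orientation: [-0.241, -3.127, -0.001]
force: [-17.7, 2.6, 18.5]
opening: 0.0305
gripper_force: 40.0
```

```bash
python3 -m inch '[0,0,0.3,0,0, 0,0,0.6,0,0, 0,0,0.6,0,0]'
python3 - <<'E'
from h import *
from plant import read_camera
s0,t=pickle.load(open('st4.pkl','rb')); s=read_camera('scene'); pickle.dump(s,open('s5.pkl','wb'))
A=s0['image'][235:315,280:370]; B=s['image'][235:315,280:370]
m=np.vstack([cv2.resize(A,None,fx=4,fy=3.7),cv2.resize(B,None,fx=4,fy=3.7)]); m=np.hstack([cv2.resize(A,(400,360)),cv2.resize(B,(400,360))])
cv2.imwrite('pics/m5.png',m)
E
```

```text
t: 17.75
tool_pos: [0.5402, -0.0017, 0.0265]
orientation: [-0.241, -3.127, -0.001]
force: [-14.1, 3.0, 12.3]
opening: 0.0301
gripper_force: 40.0
```

View pics/m5.png

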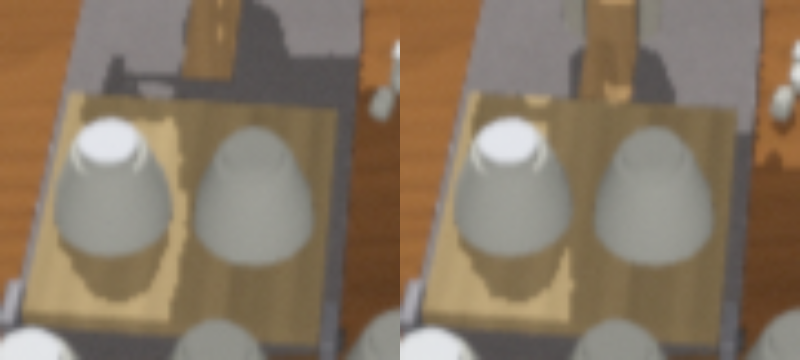

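The wedge runs centred under the front edge, which shows no visible lift yet. I'll keep pushing in steps, with slightly less down-force.

```bash
python3 -m inch '[0,0,0.3,0,0, 1,-0.15,0.4,0,0, 2,-0.3,0.4,0,0, 3,-0.45,0.4,0,0, 4,-0.6,0.4,0,0, 4,-0.6,0.4,0,0, 4,-0.6,0.4,0,0]'
python3 -m inch '[1,-0.15,0,0,0, 2,-0.3,0,0,0, 3,-0.45,0,0,0, 4,-0.6,0,0,0, 4,-0.6,0,0,0, 4,-0.6,0,0,0]'
python3 -m inch '[1,-0.15,0,0,0, 2,-0.3,0,0,0, 3,-0.45,0,0,0, 4,-0.6,0,0,0, 4,-0.6,0,0,0, 4,-0.6,0,0,0]'
python3 - <<'E'
from h import *
from plant import read_camera
a=pickle.load(open('s5.pkl','rb'))['image']; s=read_camera('scene'); pickle.dump(s,open('s6.pkl','wb'))
f=lambda i:cv2.cvtColor(i,cv2.COLOR_BGR2GRAY).astype(np.float32)
A,B=f(a),f(s['image']);A0=f(pickle.load(open('st4.pkl','rb'))[0]['image'])
for n,(x0,x1,y0,y1) in dict(cupL=(290,325,245,300),cupR=(326,353,255,300),edgeR=(345,358,250,272)).items():
    w=cv2.createHanningWindow((x1-x0,y1-y0),cv2.CV_32F)
    print(n,cv2.phaseCorrelate(A[y0:y1,x0:x1],B[y0:y1,x0:x1],w),cv2.phaseCorrelate(A0[y0:y1,x0:x1],A[y0:y1,x0:x1],w))
for P in ([.5995,-.09,.036],[.5995,-.09,.04]): print(proj(s,P))
E
```

```text
t: 18.38
tool_pos: [0.5444, -0.0024, 0.0265]
orientation: [-0.242, -3.127, -0.001]
force: [-10.2, 1.4, 8.6]
opening: 0.0299
gripper_force: 40.0
t: 18.88
tool_pos: [0.5484, -0.0031, 0.0265]
orientation: [-0.242, -3.127, -0.0]
force: [-10.4, 1.5, 8.1]
opening: 0.0299
gripper_force: 40.0
t: 19.38
tool_pos: [0.5524, -0.0036, 0.0265]
orientation: [-0.242, -3.127, -0.0]
force: [-11.1, 1.8, 7.8]
opening: 0.0301
gripper_force: 40.0
cupL ((-0.3284146951948195, 0.3318682101865562), 0.9372036933898926) ((-0.005134981491853097, -0.23741479324801418), 0.7136575027748391)
cupR ((0.8320692784619474, 0.41667286881693144), 0.9574567394492067) ((0.3202271930050973, 0.11234006821262454), 0.2803491870071662)
edgeR ((0.5046833590511035, -0.030445686048899745), 0.9879393701752027) ((0.5165336841193993, -0.03101072259546278), 0.9239175038205253)
[296.13825623 255.35747278]
[296.04060667 254.27222018]
```

```bash
cat > edge.py <<'E'
from h import *
import sys
from plant import read_camera
s=read_camera('scene'); pickle.dump(s,open(sys.argv[1],'wb'))
def edges(im):
    out={}
    b=im.astype(float); r=(b[...,2]-b[...,0])/(b.sum(2)+1)   # chroma, shadow-robust
    for x in list(range(300,314))+list(range(336,352)):
        p=r[244:268,x]; lo,hi=p[:5].mean(),p[-5:].mean() if x>330 else p[14:17].mean()
        k=np.where((p[:-1]<(lo+hi)/2)&(p[1:]>=(lo+hi)/2))[0]
        if len(k): k=k[0]; out[x]=244+k+((lo+hi)/2-p[k])/(p[k+1]-p[k])
    return out
e0=edges(pickle.load(open('st4.pkl','rb'))[0]['image'])
for n in ('s5.pkl',sys.argv[1]):
    e=edges(pickle.load(open(n,'rb'))['image']); d={x:e[x]-e0[x] for x in e if x in e0}
    for lo,hi in ((300,314),(336,352)):
        v=[d[x] for x in d if lo<=x<hi]; print(n,lo,np.round(np.median(v),2),np.round(v,1).tolist())
E
python3 edge.py s7.pkl
```

```text
s5.pkl 300 0.01 [-0.2, -0.2, 0.1, 0.4, 0.3, 0.2, 0.2, 0.5, 0.2, -0.0, -0.1, -0.1, -0.3, -0.2]
s5.pkl 336 0.16 [-2.3, 7.4, -6.7, -1.1, -0.3, -0.0, 0.1, 0.2, 0.5, 0.5, 0.5, 0.2, 0.1, 0.3, 0.1, 0.2]
s7.pkl 300 -0.51 [-0.7, -0.7, -0.6, -0.3, -0.2, -0.4, -0.4, -0.5, -0.4, -0.5, -0.5, -0.5, -0.8, -0.5]
s7.pkl 336 -0.3 [6.2, 4.8, -1.1, -0.3, -0.6, -0.4, -0.3, -0.3, -0.3, -0.1, -0.0, -0.2, -0.4, -0.2, -0.4, -0.4]
```

The measured lift is about 2 mm, as expected. I'll push another 11 mm for about 4 mm.

```bash
python3 -m inch '[1,-0.15,0,0,0, 2.5,-0.4,0,0,0, 4,-0.6,0,0,0, 5.5,-0.85,0,0,0, 7,-1.1,0,0,0, 8.5,-1.3,0,0,0, 10,-1.5,0,0,0, 11,-1.7,0,0,0, 11,-1.7,0,0,0, 11,-1.7,0,0,0]'
python3 edge.py s8.pkl
python3 - <<'E'
from h import *
from plant import read_camera
s=pickle.load(open('s8.pkl','rb'))['image'];t=read_camera('top')['image']
m=np.hstack([cv2.resize(s[200:320,250:410],(400,300)),cv2.resize(t[160:340,160:480],(400,300))]);cv2.imwrite('pics/m8.png',m)
E
```

```text
t: 20.32
tool_pos: [0.5635, -0.0053, 0.0265]
orientation: [-0.242, -3.127, -0.001]
force: [-9.9, 1.9, 6.8]
opening: 0.0298
gripper_force: 40.0
s5.pkl 300 0.01 [-0.2, -0.2, 0.1, 0.4, 0.3, 0.2, 0.2, 0.5, 0.2, -0.0, -0.1, -0.1, -0.3, -0.2]
s5.pkl 336 0.16 [-2.3, 7.4, -6.7, -1.1, -0.3, -0.0, 0.1, 0.2, 0.5, 0.5, 0.5, 0.2, 0.1, 0.3, 0.1, 0.2]
s8.pkl 300 -0.93 [-1.3, -1.3, -1.3, -0.9, -0.8, -0.9, -0.9, -0.8, -0.7, -0.8, -0.8, -1.0, -1.1, -0.9]
s8.pkl 336 -0.83 [6.1, 9.0, -10.5, -1.0, -0.8, -0.8, -0.9, -0.9, -0.9, -0.5, -0.4, -0.8, -0.9, -0.8, -0.8, -0.8]
```

View pics/m8.png

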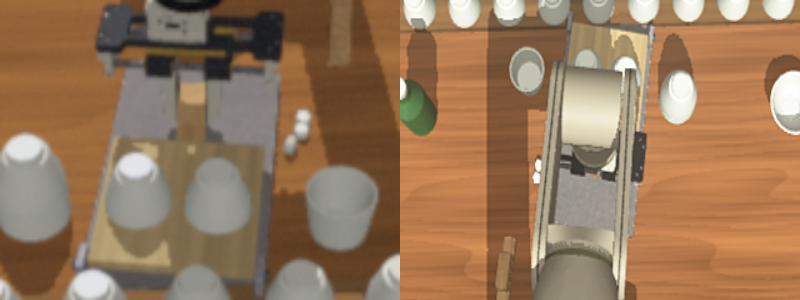

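Cups, chips and scraper are all in order, and the lift is about 3.7–4.2 mm. I'll add a last 1.5 mm, settle, and hand in.

```bash
python3 -m inch '[0.8,-0.1,0,0,0, 1.5,-0.2,0,0,0, 1.5,-0.2,0,0,0, 1.5,-0.2,0,0,0, 1.5,-0.2,0,0,0, 1.5,-0.2,0,0,0]' && python3 -c "
from plant import job; print(job.close_job())"
```

```text
t: 20.92
tool_pos: [0.5649, -0.0055, 0.0265]
orientation: [-0.242, -3.127, -0.001]
force: [-10.6, 1.7, 7.7]
opening: 0.0293
gripper_force: 40.0
the job is handed in; nothing more can be done
None
```

The job is handed in: the three chips were scraped onto the table, the scraper was set down on the table, and the wedge is still gripped under the board's front edge, holding it up by about 4 mm (estimated from camera and wedge travel).

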